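# Sort the soil-lab bench: jars, tins and the calibration weight

### The arm

A 6-joint arm with a two-finger parallel gripper is mounted at the origin on the work surface. World frame = base frame: x ahead of the robot, y to its left, z up, the work surface at z = 0. Lengths are in m, angles in rad, forces in N, time in s.
With the tool pointing down it reaches from about 0.3 to 0.875 m from the base axis. Payload 6.4 kg.
Tool frame: the origin (TCP) lies midway between the tips of the shut fingers; the grasp point (between the pads) lies 19 mm behind it; z points along the fingers, y is the line along which they close (so a half turn about z gives the same grasp; the last joint's range is limited). The gripper opens to 85 mm and grips with 20 to 120 N. Pads are 22 mm wide; open, the fingers measure 114 mm over their backs; the gripper's body (76 mm by 85 mm) begins 54 mm behind the grasp point. The pads swing forward as they close: fully open they stand 13 mm farther back than shut.
Start: joints at [1.003, 0.181, 1.607, -0, 1.354, -0.206], TCP at [0.204, 0.538, 0.231] pointing down, gripper open.
Joint ranges: [-2.99, 2.99], [-0.89, 2.07], [0.3, 2.58], [-1.14, 4.28], [0, 2.63], [-3.12, 3.12]. Speed limits (rad/s): [2.57, 2.57, 3.01, 3.14, 3.14, 3.14].

### API

Orientations are given as a unit quaternion [w, x, y, z].
In Python, from bench import ctrl gives the robot as it stands.
- The arm moves only by the tool drive_tool, never from a script. Its argument "plan" is a list that holds one entry, the list of rows, each a list of 4 numbers: the shift along the tool's x, y, z scaled (see below), then the turn about the tool's z scaled (see below). In form: [[[x, y, z, roll], ...]]. A call has 1 to 12 rows; each row is the pose to reach, as a shift and turn from the pose commanded when the call began, along the tool's axes at that moment, turning the shorter way round; what a row does not reach only later rows make up. The controller multiplies each number of a shift by 400 mm and each number of a turn by 180 degrees. A row lasts 1/12 s, in which the tool goes at most 41.7 mm and 7.16 degrees, less where a joint would pass 70% of its speed; a pose out of reach is approached as far as the arm can. A call with a number of a shift or a turn outside -1 to 1 is refused whole. A call with a gripper value outside its range is refused whole. "jaw" is the closure, from 0 (fully open) to 1 (shut), set as the call begins (left out, the last holds). The fingers move at their own pace and stop on an object; the grip force is fixed at half the most. Time passes only in rows, so rows that repeat a pose let the fingers close. It gives the time, the measured TCP pose, the force, the opening and the grip force at its end, in the units of the state.
- ctrl.get_obs(): the state, without advancing time (a new reading comes with each control period).
- ctrl.camera(name): name is "scene" or "top" or "wrist"; returns (picture, depth): 384x512x3 uint8, red, green, blue; 384x512 float32, m along the optical axis (not along the pixel's ray), 0 where there is no reading.
- ctrl.camera_info(name): a dict with "camera_matrix" (3x3 intrinsics, pixels), "D" ([k1, k2, p1, p2, k3] as OpenCV has them; the pictures are not rectified), "R" (3x3) and "t" (3): a world point X has camera coordinates R X + t; the wrist camera has in their place "T_tool_cam" (4x4, takes a point from camera to tool coordinates, whose origin is the TCP and whose axes are the flange's). Camera axes: x right, y down, z forward; pixel columns grow to the right and rows downward; lengths in m; the calibration is good to about 2 mm. A picture is of the moment at which its call begins: read the wrist's pose just before it. camera_info takes no time and is no camera call.
- ctrl.hand_in(): hands the job in; it is judged then, once.
The state is a dict: "time_s": time; "q": joint angles; "dq": joint speeds; "joint_efforts": joint torques, N m; "eef_pos": TCP position; "eef_rot": TCP orientation; "wrist_force": force on the tool from outside, world axes, zero at the start; "torque": the same for the moment, N m; "opening": opening from 0.0 (shut) to 1.0 (fully open); "grasp_force": force on a finger pad.
Only numpy, scipy, OpenCV 4.12 (cv2) and the standard library are available. Lean on these libraries where they do the work, as an engineer would, in place of code of your own. Each camera call takes 0.05 s, during which the arm holds its last target. There are 200 camera calls.

### The job

Tidy the lab bench: put the two amber sample jars into the blue tray and the two aluminium soil tins into the yellow tray, one to each bay, and the brass calibration weight into its small wooden box. Set everything down upright on the floor of its place, not dropped or thrown, let go of it, and leave the glass flask and the beaker undisturbed.

Things in the scene. Friction and masses are not known exactly. Their poses are not given: they have to be found in the camera images.
- jar_a: screw-cap sample jar of amber glass with a white paper band and a black cap (from above: a small black disc). Upright; body a straight cylinder 46 mm in diameter up to 58 mm, then the cap, 43 mm in diameter, up to the overall height of 75 mm. About 0.12 kg, varies with its filling. Origin: centre of its underside; z up. The two amber jars are alike and interchangeable
- jar_b: screw-cap sample jar of amber glass with a white paper band and a black cap (from above: a small black disc). Upright; body a straight cylinder 46 mm in diameter up to 58 mm, then the cap, 43 mm in diameter, up to the overall height of 75 mm. About 0.12 kg, varies with its filling. Origin: centre of its underside; z up. The two amber jars are alike and interchangeable
- tin_a: round lidded soil-sample tin of plain aluminium, a flat silvery cylinder 56 mm in diameter and 40 mm high, with a round green sticker on its lid. Upright; about 0.1 kg, varies with its filling. Origin: centre of its underside; z up. The two tins are alike and interchangeable
- tin_b: round lidded soil-sample tin of plain aluminium, a flat silvery cylinder 56 mm in diameter and 40 mm high, with a round green sticker on its lid. Upright; about 0.1 kg, varies with its filling. Origin: centre of its underside; z up. The two tins are alike and interchangeable
- weight: brass 500 g calibration weight: upright cylinder 38 mm in diameter and 48 mm high, a thin neck (14 mm in diameter) above it and a round knob, 24 mm in diameter, from 55 to 64 mm (the top). 0.5 kg. Origin: centre of its underside; z up
- blue_tray: shallow blue tray for the two amber jars, fixed. Outside 76 mm along its x, 148 mm along its y; rim 18 mm high, floor and walls 4 mm thick; a middle wall as high as the rim makes two square bays, 68 x 68 mm inside. Origin: centre of its underside; bay centres at y = +36 and -36 mm, bay floor 4 mm above the origin; z up. Turned up to 20 degrees
- yellow_tray: shallow yellow tray for the two tins, fixed. Outside 86 mm along its x, 168 mm along its y; rim 16 mm high, floor and walls 4 mm thick; a middle wall as high as the rim makes two square bays, 78 x 78 mm inside. Origin: centre of its underside; bay centres at y = +41 and -41 mm, bay floor 4 mm above the origin; z up. Turned up to 20 degrees
- weight_box: small open box of dark wood with a grey lining, for the brass weight, fixed to the bench. Square, outside 88 x 88 mm, rim 18 mm high, walls 12 mm thick: a single bay 64 x 64 mm inside, its floor 4 mm above the origin. Origin: centre of its underside; z up. It may be turned up to about 20 degrees
- flask: bystander, loose: stoppered clear glass volumetric flask, 72 mm in diameter at its foot, thin neck, 176 mm high, on the far side of the trays. Origin: centre of its underside
- beaker: bystander, loose: empty clear glass beaker, 68 mm in diameter, 90 mm high, on the far side of the trays. Origin: centre of its underside
There are look-alikes about, which are no part of the job. What is shaped like the tin_a but pink, purple or red is not meant.

How it is judged:
At the end, for the whole second after the job is handed in: One jar in each bay of the blue tray and one tin in each bay of the yellow tray (within 14 mm of the bay centre along both tray axes), the weight in the wooden box (within 15 mm); all upright within 0.1 rad, underside within 4 mm of the floor there, at rest and released (((x of jar_a in the frame of blue_tray between -0.014 and 0.014 m and y of jar_a in the frame of blue_tray between -0.05 and -0.022 m and z of jar_a in the frame of blue_tray between 0 and 0.008 m and x of jar_b in the frame of blue_tray between -0.014 and 0.014 m and y of jar_b in the frame of blue_tray between 0.022 and 0.05 m and z of jar_b in the frame of blue_tray between 0 and 0.008 m) or (x of jar_a in the frame of blue_tray between -0.014 and 0.014 m and y of jar_a in the frame of blue_tray between 0.022 and 0.05 m and z of jar_a in the frame of blue_tray between 0 and 0.008 m and x of jar_b in the frame of blue_tray between -0.014 and 0.014 m and y of jar_b in the frame of blue_tray between -0.05 and -0.022 m and z of jar_b in the frame of blue_tray between 0 and 0.008 m)) and ((x of tin_a in the frame of yellow_tray between -0.014 and 0.014 m and y of tin_a in the frame of yellow_tray between -0.055 and -0.027 m and z of tin_a in the frame of yellow_tray between 0 and 0.008 m and x of tin_b in the frame of yellow_tray between -0.014 and 0.014 m and y of tin_b in the frame of yellow_tray between 0.027 and 0.055 m and z of tin_b in the frame of yellow_tray between 0 and 0.008 m) or (x of tin_a in the frame of yellow_tray between -0.014 and 0.014 m and y of tin_a in the frame of yellow_tray between 0.027 and 0.055 m and z of tin_a in the frame of yellow_tray between 0 and 0.008 m and x of tin_b in the frame of yellow_tray between -0.014 and 0.014 m and y of tin_b in the frame of yellow_tray between -0.055 and -0.027 m and z of tin_b in the frame of yellow_tray between 0 and 0.008 m)) and x of weight in the frame of weight_box between -0.015 and 0.015 m and y of weight in the frame of weight_box between -0.015 and 0.015 m and z of weight in the frame of weight_box between 0 and 0.008 m and angle between each of jar_a, jar_b, tin_a, tin_b, weight's own z axis and vertical below 0.1 rad and linear speed of each of jar_a, jar_b, tin_a, tin_b, weight below 0.02 m/s and contact force between the fingers and jar_a below 0.1 N and contact force between the fingers and jar_b below 0.1 N and contact force between the fingers and tin_a below 0.1 N and contact force between the fingers and tin_b below 0.1 N and contact force between the fingers and weight below 0.1 N); the robot touches nothing.
It fails at once if the flask or the beaker is disturbed (moved more than 15 mm or tipped more than 0.2 rad) (distance of any of flask, beaker from where it was at the start of the episode above 0.015 m or angle between any of flask, beaker's own z axis and vertical above 0.2 rad).
It fails at once if a jar, a tin or the weight is dropped or thrown (faster than 0.7 m/s while not in the fingers, a fall of about 25 mm) ((linear speed of jar_a above 0.7 m/s and contact force between the fingers and jar_a below 0.05 N) or (linear speed of jar_b above 0.7 m/s and contact force between the fingers and jar_b below 0.05 N) or (linear speed of tin_a above 0.7 m/s and contact force between the fingers and tin_a below 0.05 N) or (linear speed of tin_b above 0.7 m/s and contact force between the fingers and tin_b below 0.05 N) or (linear speed of weight above 0.7 m/s and contact force between the fingers and weight below 0.05 N)).
It also fails if it takes over 122 s, if anything falls off the work surface, if the arm or the gripper's body presses on something with over 40 N, if the wrist force passes 120 N, or if a joint passes its speed limit or range.

## Working session

There is one attempt and no reset: what is moved stays moved. The work goes in short steps, Python scripts to look and compute and a tool call to move; the robot and the scene stay as the last step left them, time stands still between calls to the robot, and variables do not carry over. Pictures are saved under pics/ and viewed, at most 14 in all, crops included, and the job is handed in when it is done.

Besides the shell and the picture viewer there is one more tool, called after "Emit:" by a JSON object that holds its "name" and its "arguments", one argument or row to a line. drive_tool: Moves the arm, as the interface text tells. Its arguments: {"type":"object","properties":{"plan":{"type":"array"},"jaw":{"type":"number"}},"required":["plan"]}

```bash
mkdir -p pics; python3 - <<'E'
from bench import ctrl
import cv2,numpy as np
o=ctrl.get_obs();print({k:np.round(v,3).tolist() for k,v in o.items()})
for n in("top","scene"):
    p,d=ctrl.camera(n);np.savez(f"pics/{n}0.npz",p=p,d=d);cv2.imwrite(f"pics/{n}0.png",cv2.resize(p[:,:,::-1],None,fx=1.5,fy=1.5))
    i=ctrl.camera_info(n);print(n,{k:np.round(v,4).tolist() for k,v in i.items()})
print(np.round(ctrl.camera_info("wrist")["T_tool_cam"],4).tolist(),np.round(ctrl.camera_info("wrist")["camera_matrix"],1).tolist())
E
```

```text
{'time_s': 0.0, 'q': [1.003, 0.182, 1.608, -0.0, 1.354, -0.206], 'dq': [0.0, 0.002, -0.001, -0.0, -0.0, 0.0], 'joint_efforts': [0.0, -44.489, -35.133, -0.001, 0.009, -0.0], 'eef_pos': [0.203, 0.537, 0.23], 'eef_rot': [-0.0, 0.18, 0.984, -0.001], 'wrist_force': [-0.194, 0.262, -0.726], 'torque': [0.064, 0.029, 0.012], 'grasp_force': 0.0, 'opening': 0.996}
top {'camera_matrix': [[441.1065, 0.0, 259.4112], [0.0, 441.1065, 185.4057], [0.0, 0.0, 1.0]], 'D': [-0.108, 0.0, 0.0, 0.0, 0.0], 'R': [[-0.003, -1.0, 0.0069], [-0.9921, 0.0021, -0.1251], [0.1251, -0.0072, -0.9921]], 't': [-0.0113, 0.5451, 0.8298]}
scene {'camera_matrix': [[347.3049, 0.0, 250.0265], [0.0, 347.3049, 189.6584], [0.0, 0.0, 1.0]], 'D': [0.0323, 0.0, 0.0, 0.0, 0.0], 'R': [[0.2722, 0.9622, -0.0057], [0.6331, -0.1836, -0.752], [-0.7247, 0.2011, -0.6591]], 't': [-0.1469, -0.3166, 1.2032]}
[[-0.0007, -0.9564, -0.2919, 0.0745], [1.0, -0.0009, 0.0007, 0.0005], [-0.001, -0.2919, 0.9564, -0.1417], [0.0, 0.0, 0.0, 1.0]] [[281.8, 0.0, 253.8], [0.0, 281.8, 189.5], [0.0, 0.0, 1.0]]
```

View pics/top0.png

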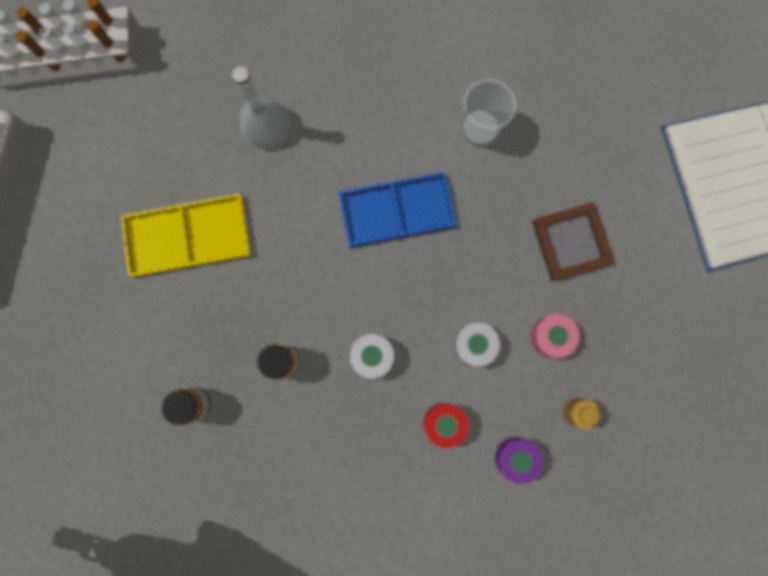

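View pics/scene0.png

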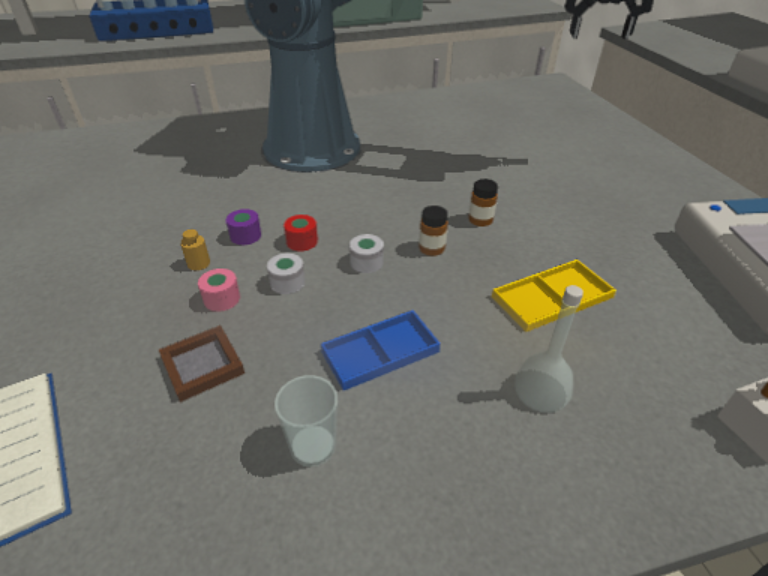

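Top view (1.5x): the tin-shaped candidates are silver (372,356) and (478,345), pink (557,336), red (447,426) and purple (521,461). The two silver ones fit "plain aluminium", and the other three are look-alikes. The jars are at (276,361) and (181,407), the weight at (584,414), and the box, blue tray and yellow tray at (573,241), (398,210) and (187,235). I'll measure from both views and confirm the tins in a crop.

```bash
cat > h.py <<'E'
import cv2,numpy as np
from bench import ctrl
def fixed(n):
    i=ctrl.camera_info(n);return i["camera_matrix"],np.array(i["D"],float),np.array(i["R"]),np.array(i["t"])
def wristcam(obs):
    from scipy.spatial.transform import Rotation as Ro
    i=ctrl.camera_info("wrist");w,x,y,z=obs["eef_rot"]
    T=np.eye(4);T[:3,:3]=Ro.from_quat([x,y,z,w]).as_matrix();T[:3,3]=obs["eef_pos"]
    M=np.linalg.inv(T@np.array(i["T_tool_cam"]));return i["camera_matrix"],np.array(i["D"],float),M[:3,:3],M[:3,3]
def rays(cam,uv):
    K,D,R,t=cam;n=cv2.undistortPoints(np.array(uv,float).reshape(-1,1,2),np.array(K),D)[:,0]
    return -R.T@t,(R.T@np.c_[n,np.ones(len(n))].T).T
def plane(cam,uv,z):
    c,d=rays(cam,uv);return c+d*((z-c[2])/d[:,2])[:,None]
def points(cam,depth):
    v,u=np.mgrid[:384,:512];c,d=rays(cam,np.c_[u.ravel(),v.ravel()])
    P=c+d*depth.ravel()[:,None];P[depth.ravel()==0]=np.nan;return P.reshape(384,512,3)
def tri(ca,a,cb,b):
    A,d1=rays(ca,[a]);B,d2=rays(cb,[b]);d1,d2=d1[0],d2[0]
    s=np.linalg.lstsq(np.c_[d1,-d2],B-A,rcond=None)[0];p,q=A+s[0]*d1,B+s[1]*d2
    return (p+q)/2,np.linalg.norm(p-q)
def blob(p,lo,hi,seed,r=30):
    m=cv2.inRange(cv2.cvtColor(p,cv2.COLOR_RGB2HSV),np.array(lo),np.array(hi))
    k=np.zeros_like(m);cv2.circle(k,(int(seed[0]),int(seed[1])),r,255,-1);m&=k
    n,l,s,c=cv2.connectedComponentsWithStats(m);j=1+np.argmax(s[1:,4]);return l==j,c[j],s[j,4]
E
cat > m.py <<'E'
from h import *
T=np.load("pics/top0.npz");S=np.load("pics/scene0.npz");ct,cs=fixed("top"),fixed("scene")
P={'t':points(ct,T['d']),'s':points(cs,S['d'])}
G=((50,60,30),(90,255,200));K=((0,0,0),(180,255,55))
W=((10,100,60),(30,255,255))
for n,h,a,b in(("tin1",G,(372,356),(367,244)),("tin2",G,(478,345),(285,264)),("jar1",K,(276,361),(434,216)),("jar2",K,(181,407),(485,188)),("wt",W,(584,414),(195,250))):
    o=[]
    for key,X,s in(("t",T,a),("s",S,b)):
        m,c,ar=blob(X['p'],*h,np.array(s)/1.5,18);q=P[key][m]
        zt=np.nanpercentile(q[:,2],90);top=q[q[:,2]>zt-.006];mid=(np.nanpercentile(top,3,0)+np.nanpercentile(top,97,0))/2
        o.append(c);print(n,key,"px",c.round(1),ar,"depth mid",mid.round(4),"ztop",zt.round(4))
    x,e=tri(ct,o[0],cs,o[1]);print("   tri",x.round(4),e.round(4))
for n,h,a,b,z in(("yellow",((22,150,80),(35,255,255)),(187,235),(555,293),.016),("blue",((100,150,60),(125,255,255)),(398,210),(380,348),.018),("box",((0,80,30),(14,255,140)),(573,241),(200,362),.018)):
    for key,X,s,c in(("t",T,a,ct),("s",S,b,cs)):
        m,_,ar=blob(X['p'],*h,np.array(s)/1.5,60)
        zz=P[key][m][:,2];rim=np.nanpercentile(zz,95)
        v,u=np.nonzero(m);w=plane(c,np.c_[u,v],z)[:,:2].astype(np.float32)
        r=cv2.minAreaRect(w);print(n,key,ar,"rim",rim.round(4),"c",np.round(r[0],4),"size",np.round(r[1],4),"ang",round(r[2],1))
for n,uv in(("flask",(270,125)),("beaker",(482,127))): print(n,plane(ct,[np.array(uv)/1.5],.02).round(3))
cr=np.hstack([cv2.resize(T['p'][200:330,210:410],(600,390)),]);cv2.imwrite("pics/crop.png",cr[:,:,::-1])
E
python3 m.py
```

```text
tin1 t px [247.5 236.7] 119 depth mid [0.445  0.0105 0.0407] ztop 0.0425
tin1 s px [243.8 162.3] 51 depth mid [0.4454 0.0108 0.0408] ztop 0.0419
   tri [0.4451 0.0107 0.0407] 0.0003
tin2 t px [318.2 229.1] 113 depth mid [ 0.4593 -0.1255  0.0408] ztop 0.0428
tin2 s px [189.4 175.3] 58 depth mid [ 0.4592 -0.1255  0.0408] ztop 0.0422
   tri [ 0.4592 -0.1255  0.041 ] 0.0005
jar1 t px [183.1 240.7] 345 depth mid [0.4372 0.1288 0.0751] ztop 0.0771
jar1 s px [289.3 143.9] 193 depth mid [0.4399 0.1299 0.0736] ztop 0.0759
   tri [0.4376 0.1305 0.0673] 0.0012
jar2 t px [120.  271.3] 359 depth mid [0.3812 0.2458 0.0753] ztop 0.0768
jar2 s px [323.  125.5] 165 depth mid [0.3836 0.2474 0.074 ] ztop 0.0761
   tri [0.3804 0.2481 0.0672] 0.0011
wt t px [388.  275.4] 390 depth mid [ 0.3686 -0.2619  0.0635] ztop 0.0645
wt s px [129.5 166.5] 378 depth mid [ 0.3701 -0.2615  0.0615] ztop 0.0625
   tri [ 0.3682 -0.2624  0.0295] 0.0014
yellow t 3420 rim 0.0167 c [0.607  0.2644] size [0.0874 0.1694] ang 10.1
yellow s 1952 rim 0.0168 c [0.6134 0.2626] size [0.0961 0.1786] ang 9.7
blue t 2599 rim 0.0188 c [ 0.6415 -0.0237] size [0.0757 0.1455] ang 11.2
blue s 1559 rim 0.019 c [ 0.649  -0.0232] size [0.086  0.1492] ang 11.1
box t 863 rim 0.0208 c [ 0.5976 -0.2619] size [0.0869 0.0894] ang 16.1
box s 1025 rim 0.0197 c [ 0.6058 -0.2608] size [0.102  0.0866] ang 16.0
flask [[0.76  0.151 0.02 ]]
beaker [[ 0.757 -0.142  0.02 ]]
```

View pics/crop.png

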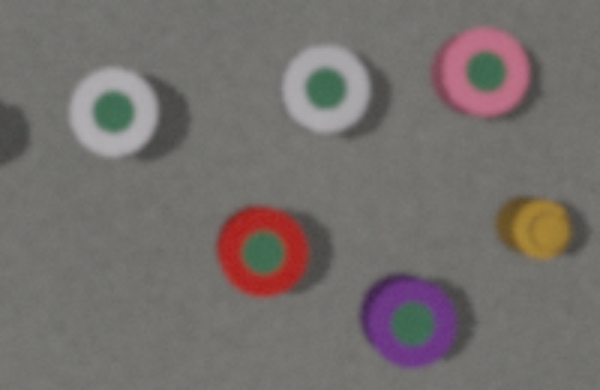

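The crop confirms the two silver tins at (114,111) and (326,88). The pink, red and purple ones are decoys. I'll use one gripper yaw throughout, with the fingers closing along the tray x axis at about 11°.

```bash
cat > go.py <<'E'
import sys,numpy as np
from bench import ctrl
from scipy.spatial.transform import Rotation as Ro
def go(*ts):
    o=ctrl.get_obs();w,x,y,z=o["eef_rot"];M=Ro.from_quat([x,y,z,w]).as_matrix()
    yaw=np.degrees(np.arctan2(M[1,0],M[0,0]));print("t",round(o["time_s"],2),"at",np.round(o["eef_pos"],4),"yaw",round(yaw,2))
    for t in ts:
        s=M.T@(np.array(t)-o["eef_pos"])/.4;print(t,"->",s.round(4),"roll",round(((yaw-101+180)%360-180)/180,4))
if __name__=="__main__": go(*[[float(v) for v in a.split(",")] for a in sys.argv[1:]])
E
python3 go.py .438,.1295,.2 .438,.1295,.022
```

```text
t 0.1 at [0.2033 0.5374 0.2305] yaw 159.27
[0.438, 0.1295, 0.2] -> [-0.9098 -0.7458  0.0771] roll 0.3237
[0.438, 0.1295, 0.022] -> [-0.9099 -0.7451  0.5221] roll 0.3237
```

Emit:
{"name": "drive_tool", "arguments": {
  "plan": [
    [[-0.91,-0.746,0.077,0.324],[-0.91,-0.746,0.077,0.324],[-0.91,-0.746,0.077,0.324],[-0.91,-0.746,0.077,0.324],[-0.91,-0.746,0.077,0.324],[-0.91,-0.746,0.077,0.324],[-0.91,-0.746,0.077,0.324],[-0.91,-0.746,0.077,0.324],[-0.91,-0.746,0.077,0.324],[-0.91,-0.746,0.077,0.324],[-0.91,-0.746,0.077,0.324],[-0.91,-0.746,0.077,0.324]]
  ],
  "jaw": 0
}}

```text
time_s: 1.1
eef_pos: [0.4402, 0.1255, 0.2002]
eef_rot: [0.001, 0.638, 0.77, -0.0]
wrist_force: [-0.4, 0.4, -0.3]
opening: 1.0
grasp_force: 0.0
```

```bash
python3 go.py .438,.1295,.2 .438,.1295,.022; python3 - <<'E'
from h import *
o=ctrl.get_obs();p,d=ctrl.camera("wrist");c=wristcam(o)
cv2.imwrite("pics/w1.png",p[:,:,::-1])
P=points(c,d)
n,l,s,ce=cv2.connectedComponentsWithStats((np.nan_to_num(P[:,:,2])>.068).astype(np.uint8)*((np.nan_to_num(P[:,:,2])<.085)).astype(np.uint8))
for j in range(1,n):
    if s[j,4]>300:
        q=P[l==j];print(s[j],q.mean(0).round(4),(q.min(0)/2+q.max(0)/2).round(4),np.ptp(q,axis=0).round(3))
E
```

```text
t 1.1 at [0.4402 0.1255 0.2002] yaw 100.73
[0.438, 0.1295, 0.2] -> [ 0.0109 -0.0036  0.0005] roll -0.0015
[0.438, 0.1295, 0.022] -> [ 0.0117 -0.0038  0.4455] roll -0.0015
[ 188    8   49   54 2091] [0.3802 0.2494 0.0741] [0.3801 0.2495 0.0725] [0.042 0.043 0.009]
[ 229  154   44   43 1445] [0.436  0.1323 0.074 ] [0.4361 0.1315 0.0722] [0.042 0.042 0.008]
```

View pics/w1.png

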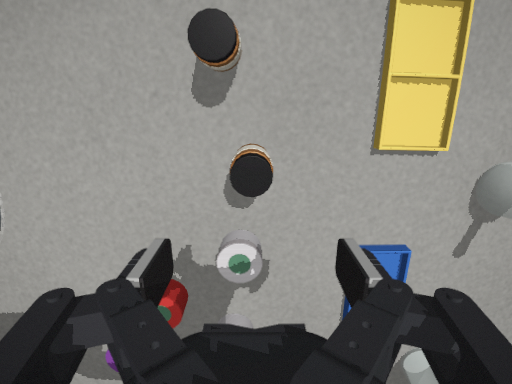

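The wrist view shows the target jar at (251,175), the other jar at (213,37) and a tin at (240,262). The wrist and top measurements agree to about 2 mm.

```bash
python3 go.py .437,.1305,.1 .437,.1305,.016
```

```text
t 1.15 at [0.4404 0.1254 0.2001] yaw 100.67
[0.437, 0.1305, 0.1] -> [ 0.0144 -0.006   0.2501] roll -0.0018
[0.437, 0.1305, 0.016] -> [ 0.0148 -0.006   0.4601] roll -0.0018
```

Emit:
{"name": "drive_tool", "arguments": {
  "plan": [
    [[0.0145,-0.006,0.05,0],[0.0145,-0.006,0.13,0],[0.0145,-0.006,0.21,0],[0.0145,-0.006,0.28,0],[0.0145,-0.006,0.34,0],[0.0145,-0.006,0.39,0],[0.0145,-0.006,0.43,0],[0.0145,-0.006,0.45,0],[0.0145,-0.006,0.46,0],[0.0145,-0.006,0.46,0]]
  ]
}}

```text
time_s: 1.98
eef_pos: [0.4342, 0.1354, 0.016]
eef_rot: [-0.001, 0.636, 0.771, -0.0]
wrist_force: [0.3, 0.1, 0.4]
opening: 1.0
grasp_force: 0.0
```

Emit:
{"name": "drive_tool", "arguments": {
  "plan": [
    [[0,0,0,0],[0,0,0,0],[0,0,0,0],[0,0,0,0],[0,0,0,0],[0,0,0,0],[0,0,0,0],[0,0,0,0]]
  ],
  "jaw": 1
}}

```text
time_s: 2.65
eef_pos: [0.4357, 0.1352, 0.0178]
eef_rot: [0.001, 0.636, 0.771, 0.001]
wrist_force: [-2.5, -0.0, 7.2]
opening: 0.523
grasp_force: 60.0
```

```bash
python3 go.py .6355,.0116,.12 .6355,.0116,.020; python3 - <<'E'
from h import *
o=ctrl.get_obs();print(o["opening"],o["grasp_force"],o["wrist_force"])
p,d=ctrl.camera("wrist");cv2.imwrite("pics/w2.png",p[:,:,::-1])
E
```

```text
t 2.65 at [0.4357 0.1352 0.0178] yaw 100.95
[0.6355, 0.0116, 0.12] -> [-0.3982  0.4322 -0.2549] roll -0.0003
[0.6355, 0.0116, 0.02] -> [-0.3982  0.4318 -0.0049] roll -0.0003
0.5226374077774621 60.01861703465693 [-2.4519905  -0.01428562  7.20699092]
```

View pics/w2.png

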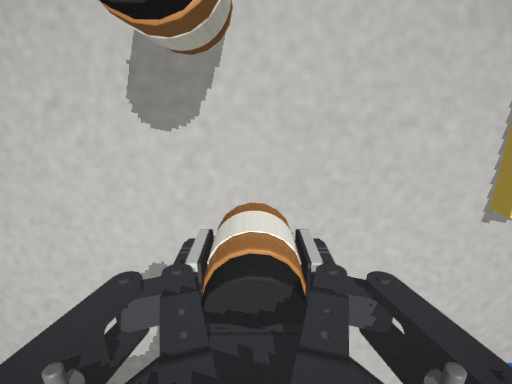

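The jar is held between the pads at (253,250), with an opening of about 45 mm and 60 N. Next I lift and carry it to the +y bay of the blue tray.

Emit:
{"name": "drive_tool", "arguments": {
  "plan": [
    [[0,0,-0.05,0],[0,0,-0.12,0],[0,0,-0.2,0],[-0.04,0.05,-0.26,0],[-0.1,0.11,-0.26,0],[-0.16,0.18,-0.26,0],[-0.22,0.25,-0.26,0],[-0.28,0.32,-0.26,0],[-0.34,0.38,-0.26,0],[-0.38,0.42,-0.26,0],[-0.391,0.432,-0.26,0],[-0.391,0.432,-0.26,0]]
  ]
}}

```text
time_s: 3.7
eef_pos: [0.6353, 0.0131, 0.1206]
eef_rot: [0.0, 0.637, 0.771, 0.0]
wrist_force: [-1.0, -0.7, -0.5]
opening: 0.524
grasp_force: 60.6
```

Emit:
{"name": "drive_tool", "arguments": {
  "plan": [
    [[0,0,0,0],[0,0,0,0]]
  ]
}}

```text
time_s: 3.87
eef_pos: [0.633, 0.0154, 0.1203]
eef_rot: [-0.001, 0.636, 0.772, -0.0]
wrist_force: [-0.2, 0.4, -1.0]
opening: 0.52
grasp_force: 60.6
```

```bash
python3 go.py .635,.0146,.0225; python3 - <<'E'
from h import *
o=ctrl.get_obs();print(o["opening"],o["grasp_force"],o["wrist_force"])
p,d=ctrl.camera("top");cv2.imwrite("pics/t2.png",cv2.resize(p[100:300,100:420][:,:,::-1],None,fx=2.2,fy=2.2))
c=fixed("top")
m,_,_=blob(p,(100,150,40),(125,255,255),np.array((398,210))/1.5,60);v,u=np.nonzero(m);r=cv2.minAreaRect(plane(c,np.c_[u,v],.018)[:,:2].astype(np.float32));print(r)
o=ctrl.get_obs();p,d=ctrl.camera("wrist");P=points(wristcam(o),d)
m=(p[:,:,2]>90)&(p[:,:,2]>1.4*p[:,:,0].astype(int));q=P[m];q=q[np.isfinite(q[:,0])];print("blue wrist",len(q),np.percentile(q,[2,50,98],axis=0).round(4).tolist())
cv2.imwrite("pics/w3.png",p[:,:,::-1])
E
```

```text
t 3.87 at [0.633  0.0154 0.1203] yaw 100.99
[0.635, 0.0146, 0.0225] -> [-0.0031  0.0049  0.2444] roll -0.0
0.5198884741407247 60.64352149609476 [-0.17320691  0.36394571 -0.98339549]
((0.6507718563079834, -0.0705735981464386), (0.07505343109369278, 0.04841603338718414), 9.171229362487793)
blue wrist 5279 [[0.5958, -0.0164, 0.0018], [0.6336, 0.0224, 0.0034], [0.6742, 0.054, 0.0179]]
```

View pics/w3.png

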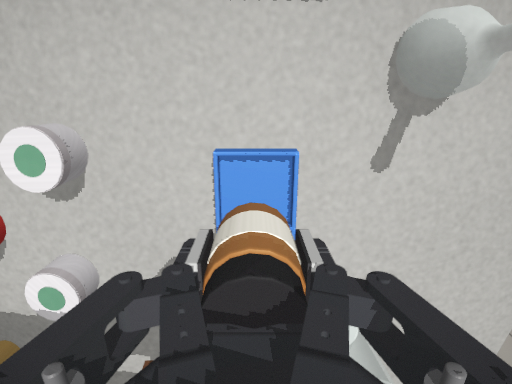

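The jar is lined up laterally with the bay (tray at columns 214–299, jar centre about 254). Next I lower it.

Emit:
{"name": "drive_tool", "arguments": {
  "plan": [
    [[-0.003,0.004,0.05,0],[-0.003,0.004,0.11,0],[-0.003,0.004,0.17,0],[-0.003,0.004,0.21,0],[-0.003,0.004,0.23,0],[-0.003,0.004,0.238,0],[-0.003,0.004,0.242,0],[-0.003,0.004,0.244,0],[-0.003,0.004,0.246,0],[-0.003,0.004,0.246,0]]
  ]
}}

```text
time_s: 4.8
eef_pos: [0.6368, 0.0134, 0.0232]
eef_rot: [0.001, 0.636, 0.771, 0.0]
wrist_force: [-0.5, -0.3, -0.8]
opening: 0.527
grasp_force: 60.6
```

Emit:
{"name": "drive_tool", "arguments": {
  "plan": [
    [[0,0,0.002,0],[0,0,0.004,0],[0,0,0.004,0]]
  ]
}}

```text
time_s: 5.05
eef_pos: [0.6367, 0.0134, 0.0218]
eef_rot: [0.001, 0.636, 0.771, 0.0]
wrist_force: [-1.9, 1.0, 4.7]
opening: 0.523
grasp_force: 61.3
```

Emit:
{"name": "drive_tool", "arguments": {
  "plan": [
    [[0,0,0,0],[0,0,0,0],[0,0,0,0],[0,0,0,0],[0,0,-0.06,0],[0,0,-0.14,0],[0,0,-0.24,0],[0,0,-0.34,0],[0,0,-0.34,0]]
  ],
  "jaw": 0.2
}}

```text
time_s: 5.8
eef_pos: [0.6413, 0.0128, 0.1663]
eef_rot: [0.006, 0.636, 0.771, 0.004]
wrist_force: [2.2, -0.1, 1.9]
opening: 0.802
grasp_force: 0.0
```

```bash
python3 go.py .382,.245,.158 .381,.248,.016
```

```text
t 5.8 at [0.6413 0.0128 0.1663] yaw 100.96
[0.382, 0.245, 0.158] -> [ 0.6933 -0.5263  0.0099] roll -0.0002
[0.381, 0.248, 0.016] -> [ 0.703  -0.5323  0.3648] roll -0.0002
```

Emit:
{"name": "drive_tool", "arguments": {
  "plan": [
    [[0.04,-0.03,0,0],[0.12,-0.09,0,0],[0.2,-0.15,0,0],[0.28,-0.21,0,0],[0.36,-0.27,0,0],[0.44,-0.33,0,0],[0.52,-0.38,0,0],[0.6,-0.44,0,0],[0.65,-0.48,0,0],[0.69,-0.51,0,0],[0.698,-0.5165,0,0],[0.698,-0.5165,0,0]]
  ],
  "jaw": 0
}}

```text
time_s: 6.8
eef_pos: [0.3794, 0.2491, 0.1565]
eef_rot: [0.0, 0.635, 0.772, 0.0]
wrist_force: [0.4, -0.8, -0.4]
opening: 0.998
grasp_force: 0.0
```

Emit:
{"name": "drive_tool", "arguments": {
  "plan": [
    [[0,0,0,0],[0,0,0,0],[0,0,0,0]]
  ]
}}

```text
time_s: 7.05
eef_pos: [0.3811, 0.2477, 0.1565]
eef_rot: [0.0, 0.637, 0.771, 0.0]
wrist_force: [1.3, 0.1, 0.4]
opening: 1.004
grasp_force: 0.0
```

```bash
python3 go.py .381,.248,.016; python3 - <<'E'
from h import *
p,d=ctrl.camera("top");c=fixed("top");P=points(c,d)
z=np.nan_to_num(P[:,:,2]);k=((z>.06)&(z<.09)&(p.max(2)<70)).astype(np.uint8);k[:,:80]=0
n,l,s,ce=cv2.connectedComponentsWithStats(k)
for j in range(1,n):
    if s[j,4]>100: q=P[l==j];print(s[j,4],(q.min(0)/2+q.max(0)/2).round(4),np.ptp(q,axis=0).round(3))
E
```

```text
t 7.05 at [0.3811 0.2477 0.1565] yaw 100.86
[0.381, 0.248, 0.016] -> [ 1.000e-03 -3.000e-04  3.512e-01] roll -0.0008
369 [0.637  0.008  0.0741] [0.039 0.04  0.018]
403 [0.3811 0.2465 0.0722] [0.04  0.04  0.015]
```

The first jar sits about 3 mm from its bay centre. Next is the second jar.

Emit:
{"name": "drive_tool", "arguments": {
  "plan": [
    [[0,0,0.05,0],[0,0,0.13,0],[0,0,0.21,0],[0,0,0.28,0],[0,0,0.32,0],[0,0,0.342,0],[0,0,0.35,0],[0,0,0.35,0]]
  ]
}}

```text
time_s: 7.77
eef_pos: [0.3804, 0.2481, 0.0162]
eef_rot: [-0.0, 0.637, 0.771, -0.0]
wrist_force: [0.2, -0.2, 0.3]
opening: 1.0
grasp_force: 0.0
```

Emit:
{"name": "drive_tool", "arguments": {
  "plan": [
    [[0,0,0,0],[0,0,0,0],[0,0,0,0],[0,0,0,0],[0,0,0,0],[0,0,0,0],[0,0,0,0],[0,0,0,0]]
  ],
  "jaw": 1
}}

```text
time_s: 8.43
eef_pos: [0.381, 0.2487, 0.0178]
eef_rot: [0.001, 0.636, 0.771, 0.001]
wrist_force: [-1.4, -0.4, 6.5]
opening: 0.519
grasp_force: 61.1
```

```bash
python3 go.py .6495,-.059,.13 .6495,-.059,.022
```

```text
t 8.43 at [0.381  0.2487 0.0178] yaw 100.96
[0.6495, -0.059, 0.13] -> [-0.8829  0.5132 -0.2796] roll -0.0002
[0.6495, -0.059, 0.022] -> [-0.8829  0.5126 -0.0096] roll -0.0002
```

Emit:
{"name": "drive_tool", "arguments": {
  "plan": [
    [[0,0,-0.05,0],[0,0,-0.12,0],[0,0,-0.2,0],[-0.03,0.02,-0.27,0],[-0.09,0.05,-0.33,0],[-0.16,0.09,-0.355,0],[-0.23,0.135,-0.355,0],[-0.3,0.175,-0.355,0],[-0.37,0.215,-0.355,0],[-0.44,0.256,-0.355,0],[-0.51,0.297,-0.355,0],[-0.58,0.337,-0.355,0]]
  ]
}}

```text
time_s: 9.43
eef_pos: [0.5574, 0.0449, 0.1589]
eef_rot: [0.0, 0.636, 0.771, 0.0]
wrist_force: [0.5, -0.4, -0.6]
opening: 0.52
grasp_force: 61.7
```

Emit:
{"name": "drive_tool", "arguments": {
  "plan": [
    [[-0.07,0.04,0,0],[-0.14,0.08,0,0],[-0.2,0.12,0,0],[-0.25,0.15,0,0],[-0.28,0.17,0,0],[-0.3,0.176,0,0],[-0.3,0.176,0,0],[-0.3,0.176,0,0],[-0.3,0.176,0,0]]
  ]
}}

```text
time_s: 10.18
eef_pos: [0.6477, -0.0572, 0.1584]
eef_rot: [-0.0, 0.636, 0.772, -0.0]
wrist_force: [0.3, 0.4, -1.5]
opening: 0.525
grasp_force: 61.7
```

```bash
python3 go.py .6495,-.059,.024
```

```text
t 10.18 at [ 0.6477 -0.0572  0.1584] yaw 100.99
[0.6495, -0.059, 0.024] -> [-0.0054  0.0038  0.336 ] roll -0.0
```

Emit:
{"name": "drive_tool", "arguments": {
  "plan": [
    [[-0.005,0.003,0.05,0],[-0.005,0.003,0.13,0],[-0.005,0.003,0.2,0],[-0.005,0.003,0.26,0],[-0.005,0.003,0.3,0],[-0.005,0.003,0.325,0],[-0.005,0.003,0.334,0],[-0.005,0.003,0.337,0],[-0.005,0.003,0.34,0],[-0.005,0.003,0.342,0],[-0.005,0.003,0.342,0]]
  ]
}}

```text
time_s: 11.1
eef_pos: [0.6509, -0.0601, 0.023]
eef_rot: [0.001, 0.636, 0.771, 0.0]
wrist_force: [-0.0, 0.4, -1.6]
opening: 0.524
grasp_force: 61.7
```

Emit:
{"name": "drive_tool", "arguments": {
  "plan": [
    [[0,0,0.002,0],[0,0,0.004,0],[0,0,0.004,0]]
  ]
}}

```text
time_s: 11.35
eef_pos: [0.6509, -0.0602, 0.0219]
eef_rot: [0.001, 0.636, 0.771, 0.0]
wrist_force: [-2.5, 0.3, 6.5]
opening: 0.521
grasp_force: 62.5
```

Emit:
{"name": "drive_tool", "arguments": {
  "plan": [
    [[0,0,0,0],[0,0,0,0],[0,0,0,0],[0,0,0,0],[0,0,-0.06,0],[0,0,-0.14,0],[0,0,-0.24,0],[0,0,-0.32,0],[0,0,-0.32,0],[0,0,-0.32,0],[0,0,-0.32,0]]
  ],
  "jaw": 0.2
}}

```text
time_s: 12.27
eef_pos: [0.6496, -0.0599, 0.1475]
eef_rot: [-0.0, 0.636, 0.771, -0.0]
wrist_force: [0.0, -0.4, -0.2]
opening: 0.803
grasp_force: 0.0
```

```bash
python3 go.py .4452,.0107,.12 .4452,.0107,.009
```

```text
t 12.27 at [ 0.6496 -0.0599  0.1475] yaw 100.95
[0.4452, 0.0107, 0.12] -> [ 0.2702 -0.4682  0.0692] roll -0.0003
[0.4452, 0.0107, 0.009] -> [ 0.2701 -0.468   0.3467] roll -0.0003
```

Emit:
{"name": "drive_tool", "arguments": {
  "plan": [
    [[0.03,-0.05,0,0],[0.07,-0.12,0,0],[0.11,-0.19,0,0],[0.15,-0.26,0,0],[0.19,-0.33,0,0],[0.23,-0.4,0,0],[0.26,-0.45,0.03,0],[0.27,-0.469,0.06,0],[0.27,-0.469,0.07,0],[0.27,-0.469,0.07,0],[0.27,-0.469,0.07,0]]
  ],
  "jaw": 0
}}

```text
time_s: 13.18
eef_pos: [0.4457, 0.0102, 0.1196]
eef_rot: [-0.0, 0.637, 0.771, -0.0]
wrist_force: [0.1, -0.1, 0.3]
opening: 1.004
grasp_force: 0.0
```

```bash
python3 go.py .4452,.0107,.009; python3 - <<'E'
from h import *
p,d=ctrl.camera("top");c=fixed("top");P=points(c,d);P2=P[100:330,80:460];p2=p[100:330,80:460]
z=np.nan_to_num(P2[:,:,2]);k=((z>.07)&(z<.09)&(p2.max(2)<70)&(P2[:,:,0]>.58)).astype(np.uint8)
n,l,s,ce=cv2.connectedComponentsWithStats(k)
for j in range(1,n):
    if s[j,4]>100: q=P2[l==j];print(s[j,4],np.median(q,0).round(4),np.ptp(q,axis=0).round(3))
E
```

```text
t 13.18 at [0.4457 0.0102 0.1196] yaw 100.94
[0.4452, 0.0107, 0.009] -> [ 0.0014 -0.0007  0.2766] roll -0.0003
365 [ 0.6491 -0.0593  0.0793] [0.041 0.038 0.013]
360 [0.6366 0.0088 0.0792] [0.04  0.04  0.012]
```

Both jars are in place, with tops at 79 mm as expected. Next is the tin.

Emit:
{"name": "drive_tool", "arguments": {
  "plan": [
    [[0.001,-0.001,0.04,0],[0.001,-0.001,0.1,0],[0.001,-0.001,0.16,0],[0.001,-0.001,0.21,0],[0.001,-0.001,0.25,0],[0.001,-0.001,0.27,0],[0.001,-0.001,0.277,0],[0.001,-0.001,0.277,0]]
  ]
}}

```text
time_s: 13.9
eef_pos: [0.4453, 0.0105, 0.0091]
eef_rot: [-0.0, 0.636, 0.771, -0.0]
wrist_force: [-0.4, 0.1, -0.6]
opening: 1.0
grasp_force: 0.0
```

Emit:
{"name": "drive_tool", "arguments": {
  "plan": [
    [[0,0,0,0],[0,0,0,0],[0,0,0,0],[0,0,0,0],[0,0,0,0],[0,0,0,0],[0,0,0,0]]
  ],
  "jaw": 1
}}

```text
time_s: 14.48
eef_pos: [0.4459, 0.0105, 0.0107]
eef_rot: [0.001, 0.636, 0.771, 0.0]
wrist_force: [-1.5, -0.5, 6.6]
opening: 0.639
grasp_force: 62.7
```

```bash
python3 go.py .601,.3048,.12 .615,.224,.12; python3 - <<'E'
from h import *
p,d=ctrl.camera("wrist");cv2.imwrite("pics/w4.png",p[:,:,::-1])
E
```

```text
t 14.48 at [0.4459 0.0105 0.0107] yaw 100.96
[0.601, 0.3048, 0.12] -> [ 0.6483  0.5211 -0.2729] roll -0.0002
[0.615, 0.224, 0.12] -> [ 0.4434  0.5171 -0.2727] roll -0.0002
```

View pics/w4.png

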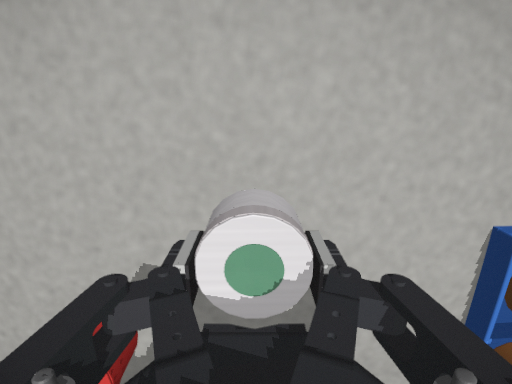

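The silver tin is gripped at (254,268). I'll carry it to the +y bay of the yellow tray.

Emit:
{"name": "drive_tool", "arguments": {
  "plan": [
    [[0,0,-0.05,0],[0,0,-0.12,0],[0.03,0.024,-0.19,0],[0.08,0.064,-0.25,0],[0.14,0.112,-0.273,0],[0.2,0.16,-0.273,0],[0.26,0.209,-0.273,0],[0.32,0.257,-0.273,0],[0.38,0.305,-0.273,0],[0.44,0.353,-0.273,0],[0.5,0.401,-0.273,0],[0.55,0.441,-0.273,0]]
  ]
}}

```text
time_s: 15.53
eef_pos: [0.577, 0.2624, 0.1192]
eef_rot: [0.0, 0.636, 0.772, 0.001]
wrist_force: [0.1, -0.4, -1.6]
opening: 0.638
grasp_force: 63.7
```

Emit:
{"name": "drive_tool", "arguments": {
  "plan": [
    [[0.05,0.04,0,0],[0.085,0.07,0,0],[0.098,0.08,0,0],[0.098,0.08,0,0],[0.098,0.08,0,0],[0.098,0.08,0,0]]
  ]
}}

```text
time_s: 16.03
eef_pos: [0.5997, 0.3038, 0.1184]
eef_rot: [-0.0, 0.637, 0.771, -0.0]
wrist_force: [-0.5, 0.3, -0.6]
opening: 0.638
grasp_force: 63.7
```

```bash
python3 go.py .601,.3048,.0165; python3 - <<'E'
from h import *
o=ctrl.get_obs();p,d=ctrl.camera("wrist");c=wristcam(o);P=points(c,d)
h=cv2.cvtColor(p,cv2.COLOR_RGB2HSV);m=(cv2.inRange(h,np.array((22,120,80)),np.array((35,255,255)))>0)&(P[:,:,2]>.012)
q=P[m];a=np.radians(10.1);e=np.array([[np.cos(a),np.sin(a)],[-np.sin(a),np.cos(a)]])
print("tray-frame range of rim rel. measured centre",((q[:,:2]-[.6077,.2644])@e.T).min(0).round(4),((q[:,:2]-[.6077,.2644])@e.T).max(0).round(4),np.percentile(q[:,2],90))
E
```

```text
t 16.03 at [0.5997 0.3038 0.1184] yaw 100.92
[0.601, 0.3048, 0.0165] -> [0.002  0.004  0.2548] roll -0.0005
tray-frame range of rim rel. measured centre [-0.0431  0.0118] [0.0429 0.0869] 0.0158763375927121
```

Emit:
{"name": "drive_tool", "arguments": {
  "plan": [
    [[0.004,0.003,0.05,0],[0.004,0.003,0.11,0],[0.004,0.003,0.17,0],[0.004,0.003,0.21,0],[0.004,0.003,0.235,0],[0.004,0.003,0.247,0],[0.004,0.003,0.251,0],[0.004,0.003,0.254,0],[0.004,0.003,0.256,0],[0.004,0.003,0.258,0],[0.004,0.003,0.26,0],[0.004,0.003,0.26,0]]
  ]
}}

```text
time_s: 17.08
eef_pos: [0.6014, 0.3067, 0.015]
eef_rot: [0.0, 0.636, 0.771, 0.0]
wrist_force: [-0.4, 0.7, -1.2]
opening: 0.638
grasp_force: 63.7
```

Emit:
{"name": "drive_tool", "arguments": {
  "plan": [
    [[0,0,0.002,0],[0,0,0.004,0],[0,0,0.004,0]]
  ]
}}

```text
time_s: 17.33
eef_pos: [0.6015, 0.3068, 0.0148]
eef_rot: [0.0, 0.636, 0.771, 0.0]
wrist_force: [-5.0, -2.3, 8.9]
opening: 0.636
grasp_force: 65.1
```

Emit:
{"name": "drive_tool", "arguments": {
  "plan": [
    [[0,0,0,0],[0,0,0,0],[0,0,0,0],[0,0,0,0],[0,0,-0.04,0],[0,0,-0.12,0],[0,0,-0.2,0],[0,0,-0.26,0],[0,0,-0.26,0],[0,0,-0.26,0],[0,0,-0.26,0]]
  ],
  "jaw": 0.2
}}

```text
time_s: 18.25
eef_pos: [0.6009, 0.3066, 0.1172]
eef_rot: [0.0, 0.636, 0.771, 0.0]
wrist_force: [0.4, 0.4, 0.0]
opening: 0.797
grasp_force: 0.0
```

```bash
cat > chk.py <<'E'
from h import *
p,d=ctrl.camera("top");c=fixed("top");P=points(c,d)
h=cv2.cvtColor(p,cv2.COLOR_RGB2HSV);g=cv2.inRange(h,np.array((50,60,30)),np.array((90,255,200)))
n,l,s,ce=cv2.connectedComponentsWithStats(g)
for j in range(1,n):
    if s[j,4]>50: q=P[l==j];print("green",ce[j].round(1),s[j,4],np.nanmedian(q,0).round(4))
cv2.imwrite("pics/chk.png",cv2.resize(p[:,:,::-1],None,fx=1.5,fy=1.5))
E
python3 chk.py;python3 go.py .4592,-.1255,.1138 .4592,-.1255,.009
```

```text
green [ 97.6 156.2] 100 [0.603  0.3069 0.0447]
green [371.7 223.4] 91 [ 0.4701 -0.2306  0.0404]
green [318.2 229. ] 111 [ 0.4593 -0.1254  0.041 ]
green [297.3 283.8] 107 [ 0.355  -0.0838  0.0409]
green [347.1 307.6] 129 [ 0.3086 -0.1788  0.0405]
t 18.3 at [0.6003 0.3064 0.1161] yaw 100.95
[0.4592, -0.1255, 0.1138] -> [-0.993  -0.5514  0.007 ] roll -0.0003
[0.4592, -0.1255, 0.009] -> [-0.993 -0.551  0.269] roll -0.0003
```

Emit:
{"name": "drive_tool", "arguments": {
  "plan": [
    [[-0.05,-0.028,0,0],[-0.13,-0.072,0,0],[-0.21,-0.117,0,0],[-0.29,-0.161,0,0],[-0.37,-0.205,0,0],[-0.45,-0.25,0,0],[-0.53,-0.294,0,0],[-0.61,-0.339,0,0],[-0.69,-0.383,0,0],[-0.77,-0.428,0,0],[-0.85,-0.472,0,0],[-0.92,-0.511,0,0]]
  ],
  "jaw": 0
}}

```text
time_s: 19.3
eef_pos: [0.4684, -0.0949, 0.1157]
eef_rot: [-0.001, 0.637, 0.771, -0.0]
wrist_force: [0.0, -0.1, 0.0]
opening: 1.004
grasp_force: 0.0
```

Emit:
{"name": "drive_tool", "arguments": {
  "plan": [
    [[-0.05,-0.028,0,0],[-0.073,-0.041,0,0],[-0.073,-0.041,0,0],[-0.073,-0.041,0,0],[-0.073,-0.041,0,0]]
  ]
}}

```text
time_s: 19.72
eef_pos: [0.4597, -0.1241, 0.1164]
eef_rot: [-0.001, 0.636, 0.772, 0.0]
wrist_force: [-0.4, 0.6, 0.2]
opening: 1.001
grasp_force: 0.0
```

```bash
python3 go.py .4592,-.1255,.009
```

```text
t 19.72 at [ 0.4597 -0.1241  0.1164] yaw 100.99
[0.4592, -0.1255, 0.009] -> [-0.0036 -0.0018  0.2685] roll -0.0001
```

Emit:
{"name": "drive_tool", "arguments": {
  "plan": [
    [[-0.003,-0.001,0.04,0],[-0.003,-0.001,0.1,0],[-0.003,-0.001,0.16,0],[-0.003,-0.001,0.21,0],[-0.003,-0.001,0.245,0],[-0.003,-0.001,0.262,0],[-0.003,-0.001,0.268,0],[-0.003,-0.001,0.268,0]]
  ]
}}

```text
time_s: 20.38
eef_pos: [0.4597, -0.1256, 0.0095]
eef_rot: [-0.0, 0.636, 0.772, -0.0]
wrist_force: [-0.1, 0.2, 0.5]
opening: 1.0
grasp_force: 0.0
```

Emit:
{"name": "drive_tool", "arguments": {
  "plan": [
    [[0,0,0,0],[0,0,0,0],[0,0,0,0],[0,0,0,0],[0,0,0,0],[0,0,0,0],[0,0,0,0]]
  ],
  "jaw": 1
}}

```text
time_s: 20.97
eef_pos: [0.4605, -0.127, 0.0111]
eef_rot: [0.001, 0.636, 0.771, 0.0]
wrist_force: [-0.5, 0.9, 6.8]
opening: 0.637
grasp_force: 62.9
```

```bash
python3 go.py .615,.224,.135
```

```text
t 20.97 at [ 0.4605 -0.127   0.0111] yaw 100.95
[0.615, 0.224, 0.135] -> [ 0.7877  0.5463 -0.3098] roll -0.0003
```

Emit:
{"name": "drive_tool", "arguments": {
  "plan": [
    [[0,0,-0.05,0],[0,0,-0.12,0],[0.03,0.0,-0.2,0],[0.09,0.04,-0.27,0],[0.15,0.09,-0.31,0],[0.22,0.14,-0.31,0],[0.29,0.19,-0.31,0],[0.36,0.24,-0.31,0],[0.43,0.29,-0.31,0],[0.5,0.34,-0.31,0],[0.57,0.39,-0.31,0],[0.64,0.44,-0.31,0]]
  ]
}}

```text
time_s: 21.97
eef_pos: [0.5843, 0.1599, 0.1343]
eef_rot: [0.0, 0.636, 0.771, 0.0]
wrist_force: [0.7, 0.1, -1.3]
opening: 0.638
grasp_force: 63.7
```

Emit:
{"name": "drive_tool", "arguments": {
  "plan": [
    [[0.06,0.045,0,0],[0.11,0.08,0,0],[0.14,0.1,0,0],[0.148,0.106,0,0],[0.148,0.106,0,0],[0.148,0.106,0,0],[0.148,0.106,0,0]]
  ]
}}

```text
time_s: 22.55
eef_pos: [0.6138, 0.2232, 0.1337]
eef_rot: [-0.0, 0.637, 0.771, -0.0]
wrist_force: [-0.3, 0.5, -1.0]
opening: 0.638
grasp_force: 63.7
```

```bash
python3 go.py .615,.224,.0163
```

```text
t 22.55 at [0.6138 0.2232 0.1337] yaw 100.89
[0.615, 0.224, 0.0163] -> [0.0015 0.0034 0.2936] roll -0.0006
```

Emit:
{"name": "drive_tool", "arguments": {
  "plan": [
    [[0.001,0.003,0.05,0],[0.001,0.003,0.12,0],[0.001,0.003,0.18,0],[0.001,0.003,0.23,0],[0.001,0.003,0.265,0],[0.001,0.003,0.283,0],[0.001,0.003,0.288,0],[0.001,0.003,0.291,0],[0.001,0.003,0.294,0],[0.001,0.003,0.296,0],[0.001,0.003,0.298,0],[0.001,0.003,0.298,0]]
  ]
}}

```text
time_s: 23.55
eef_pos: [0.6157, 0.2252, 0.0152]
eef_rot: [0.0, 0.636, 0.771, 0.0]
wrist_force: [0.4, 0.8, 0.9]
opening: 0.64
grasp_force: 63.7
```

Emit:
{"name": "drive_tool", "arguments": {
  "plan": [
    [[0,0,0.002,0],[0,0,0.003,0],[0,0,0.003,0]]
  ]
}}

```text
time_s: 23.8
eef_pos: [0.6158, 0.2252, 0.0152]
eef_rot: [0.0, 0.636, 0.771, 0.0]
wrist_force: [-3.7, -0.7, 8.8]
opening: 0.634
grasp_force: 64.8
```

Contact felt, so I release and rise.

Emit:
{"name": "drive_tool", "arguments": {
  "plan": [
    [[0,0,0,0],[0,0,0,0],[0,0,0,0],[0,0,0,0],[0,0,-0.04,0],[0,0,-0.12,0],[0,0,-0.2,0],[0,0,-0.28,0],[0,0,-0.3,0],[0,0,-0.3,0],[0,0,-0.3,0]]
  ],
  "jaw": 0.2
}}

```text
time_s: 24.72
eef_pos: [0.6152, 0.225, 0.1331]
eef_rot: [0.0, 0.636, 0.771, 0.0]
wrist_force: [0.9, 0.5, -1.2]
opening: 0.798
grasp_force: 0.0
```

```bash
python3 chk.py;python3 go.py .3693,-.2617,.135
```

```text
green [137.9 149. ] 100 [0.6164 0.2267 0.0448]
green [371.6 223.4] 91 [ 0.4701 -0.2305  0.0406]
green [297.3 283.8] 103 [ 0.355  -0.0839  0.0408]
green [347.1 307.6] 128 [ 0.3089 -0.1788  0.0406]
t 24.77 at [0.6143 0.2248 0.1317] yaw 100.95
[0.3693, -0.2617, 0.135] -> [-1.0779 -0.8323 -0.0065] roll -0.0003
```

Emit:
{"name": "drive_tool", "arguments": {
  "plan": [
    [[-0.04,-0.031,0,0],[-0.11,-0.085,0,0],[-0.18,-0.139,0,0],[-0.25,-0.193,0,0],[-0.32,-0.247,0,0],[-0.39,-0.301,0,0],[-0.46,-0.355,0,0],[-0.53,-0.409,0,0],[-0.6,-0.463,0,0],[-0.67,-0.517,0,0],[-0.74,-0.571,0,0],[-0.81,-0.625,0,0]]
  ]
}}

```text
time_s: 25.77
eef_pos: [0.429, -0.141, 0.1312]
eef_rot: [-0.002, 0.636, 0.771, -0.0]
wrist_force: [0.9, -1.4, 0.3]
opening: 0.8
grasp_force: 0.0
```

Emit:
{"name": "drive_tool", "arguments": {
  "plan": [
    [[-0.07,-0.054,0,0],[-0.14,-0.108,0,0],[-0.21,-0.162,0,0],[-0.25,-0.193,0,0],[-0.268,-0.207,0,0],[-0.268,-0.207,0,0],[-0.268,-0.207,0,0],[-0.268,-0.207,0,0]]
  ]
}}

```text
time_s: 26.43
eef_pos: [0.3705, -0.26, 0.1324]
eef_rot: [-0.001, 0.636, 0.772, 0.0]
wrist_force: [0.5, -0.1, 0.0]
opening: 0.801
grasp_force: 0.0
```

```bash
python3 - <<'E'
from h import *
from go import go
o=ctrl.get_obs();p,d=ctrl.camera("wrist");c=wristcam(o);P=points(c,d);cv2.imwrite("pics/w5.png",p[:,:,::-1])
h=cv2.cvtColor(p,cv2.COLOR_RGB2HSV);m=(cv2.inRange(h,np.array((10,100,50)),np.array((30,255,255)))>0)&(P[:,:,2]>.055)&(P[:,:,2]<.075)
q=P[m];print(len(q),"knob",((np.percentile(q,2,0)+np.percentile(q,98,0))/2).round(4),np.percentile(q[:,2],90))
go([.3693,-.2617,.014])
E
```

```text
679 knob [ 0.3666 -0.261   0.061 ] 0.0637275366832694
t 26.48 at [ 0.3707 -0.26    0.1327] yaw 101.04
[0.3693, -0.2617, 0.014] -> [-0.0039 -0.0042  0.2967] roll 0.0002
```

View pics/w5.png

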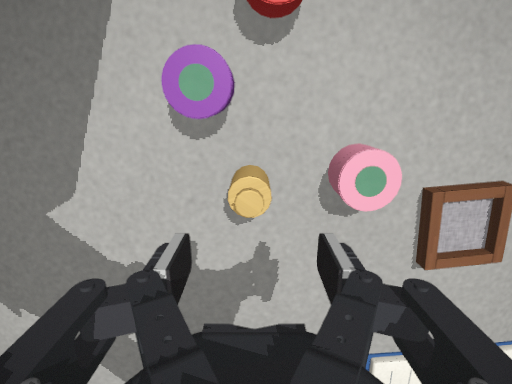

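The knob is at (249,203) in the wrist view, about (0.368,-0.261). The pink decoy at (365,178) stays clear of the fingers.

Emit:
{"name": "drive_tool", "arguments": {
  "plan": [
    [[-0.003,-0.006,0.05,0],[-0.003,-0.006,0.12,0],[-0.003,-0.006,0.18,0],[-0.003,-0.006,0.23,0],[-0.003,-0.006,0.265,0],[-0.003,-0.006,0.285,0],[-0.003,-0.006,0.291,0],[-0.003,-0.006,0.291,0]]
  ]
}}

```text
time_s: 27.15
eef_pos: [0.3685, -0.2624, 0.0166]
eef_rot: [-0.0, 0.636, 0.772, 0.0]
wrist_force: [0.2, 0.3, 0.1]
opening: 0.805
grasp_force: 0.0
```

Emit:
{"name": "drive_tool", "arguments": {
  "plan": [
    [[0,0,0,0],[0,0,0,0],[0,0,0,0],[0,0,0,0],[0,0,0,0],[0,0,0,0],[0,0,0,0],[0,0,0,0]]
  ],
  "jaw": 1
}}

```text
time_s: 27.82
eef_pos: [0.3686, -0.2639, 0.0182]
eef_rot: [0.001, 0.636, 0.771, -0.0]
wrist_force: [-4.1, 1.1, 6.4]
opening: 0.427
grasp_force: 59.3
```

```bash
python3 go.py .599,-.262,.12
```

```text
t 27.82 at [ 0.3686 -0.2639  0.0182] yaw 100.96
[0.599, -0.262, 0.12] -> [-0.1053  0.5664 -0.2541] roll -0.0002
```

Emit:
{"name": "drive_tool", "arguments": {
  "plan": [
    [[0,0,-0.04,0],[0,0,-0.1,0],[0,0,-0.17,0],[0,0,-0.23,0],[-0.01,0.05,-0.254,-0.01],[-0.022,0.12,-0.254,-0.02],[-0.035,0.19,-0.254,-0.028],[-0.048,0.26,-0.254,-0.028],[-0.061,0.33,-0.254,-0.028],[-0.074,0.4,-0.254,-0.028],[-0.087,0.47,-0.254,-0.028],[-0.097,0.52,-0.254,-0.028]]
  ]
}}

```text
time_s: 28.82
eef_pos: [0.5817, -0.2612, 0.1182]
eef_rot: [0.0, 0.602, 0.799, 0.0]
wrist_force: [0.9, 0.3, -4.5]
opening: 0.429
grasp_force: 61.8
```

Emit:
{"name": "drive_tool", "arguments": {
  "plan": [
    [[-0.004,0.03,0,0],[-0.004,0.045,0,0],[-0.004,0.047,0,0],[-0.004,0.047,0,0],[-0.004,0.047,0,0]]
  ]
}}

```text
time_s: 29.23
eef_pos: [0.5973, -0.258, 0.1181]
eef_rot: [-0.001, 0.602, 0.798, -0.0]
wrist_force: [-0.3, -0.5, -4.7]
opening: 0.429
grasp_force: 61.8
```

```bash
python3 - <<'E'
from h import *
from go import go
o=ctrl.get_obs();print(o["wrist_force"],o["opening"])
go([.599,-.262,.0235])
p,d=ctrl.camera("wrist");cv2.imwrite("pics/w6.png",p[:,:,::-1])
E
```

```text
[-0.27724007 -0.51520096 -4.70797464] 0.42898133547858697
t 29.23 at [ 0.5973 -0.258   0.1181] yaw 105.97
[0.599, -0.262, 0.0235] -> [-0.0111  0.0016  0.2366] roll 0.0276
```

View pics/w6.png

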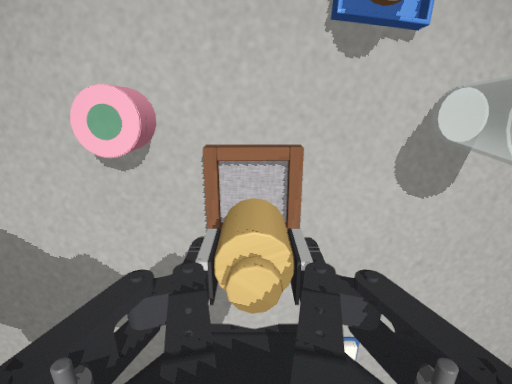

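The weight (column 254) is centred on the box (columns 204–302) and square with it. Lowering now.

Emit:
{"name": "drive_tool", "arguments": {
  "plan": [
    [[-0.011,0.001,0.05,0],[-0.011,0.001,0.11,0],[-0.011,0.001,0.16,0],[-0.011,0.001,0.2,0],[-0.011,0.001,0.222,0],[-0.011,0.001,0.23,0],[-0.011,0.001,0.234,0],[-0.011,0.001,0.237,0],[-0.011,0.001,0.239,0],[-0.011,0.001,0.24,0],[-0.011,0.001,0.24,0]]
  ]
}}

```text
time_s: 30.2
eef_pos: [0.6005, -0.2625, 0.0233]
eef_rot: [0.001, 0.602, 0.799, 0.0]
wrist_force: [-0.6, -0.1, -4.5]
opening: 0.427
grasp_force: 61.9
```

Emit:
{"name": "drive_tool", "arguments": {
  "plan": [
    [[0,0,0.002,0],[0,0,0.003,0],[0,0,0.003,0]]
  ]
}}

```text
time_s: 30.45
eef_pos: [0.6005, -0.2625, 0.0223]
eef_rot: [0.001, 0.602, 0.799, 0.0]
wrist_force: [-1.9, 1.3, 1.6]
opening: 0.423
grasp_force: 62.6
```

Contact felt. I release by opening a little, then rise.

Emit:
{"name": "drive_tool", "arguments": {
  "plan": [
    [[0,0,0,0],[0,0,0,0],[0,0,0,0],[0,0,0,0],[0,0,-0.04,0],[0,0,-0.12,0],[0,0,-0.2,0],[0,0,-0.3,0],[0,0,-0.3,0],[0,0,-0.3,0]]
  ],
  "jaw": 0.35
}}

```text
time_s: 31.28
eef_pos: [0.6021, -0.2636, 0.1453]
eef_rot: [0.004, 0.602, 0.799, 0.0]
wrist_force: [0.7, -0.8, -0.9]
opening: 0.646
grasp_force: 0.0
```

Emit:
{"name": "drive_tool", "arguments": {
  "plan": [
    [[0.03,-0.05,-0.03,0],[0.06,-0.12,-0.06,0],[0.09,-0.19,-0.1,0],[0.12,-0.26,-0.1,0],[0.15,-0.33,-0.1,0],[0.18,-0.4,-0.1,0],[0.2,-0.45,-0.1,0],[0.2,-0.5,-0.1,0],[0.2,-0.5,-0.1,0],[0.2,-0.5,-0.1,0]]
  ]
}}

```text
time_s: 32.12
eef_pos: [0.3849, -0.2402, 0.1804]
eef_rot: [-0.001, 0.603, 0.798, 0.0]
wrist_force: [0.5, -0.3, 0.7]
opening: 0.655
grasp_force: 0.0
```

```bash
python3 chk.py; python3 - <<'E'
from h import *
for n in("top","scene"):
    p,d=ctrl.camera(n);P=points(fixed(n),d)
    h=cv2.cvtColor(p,cv2.COLOR_RGB2HSV);m=(cv2.inRange(h,np.array((10,100,60)),np.array((30,255,255)))>0)&(P[:,:,2]>.06)&(P[:,:,2]<.075)&(P[:,:,1]<-.2)
    q=P[m];print("knob",n,len(q),np.median(q,0).round(4))
E
```

```text
green [138. 149.] 100 [0.6165 0.2263 0.0447]
green [ 97.6 156.1] 100 [0.6028 0.3069 0.045 ]
green [371.6 223.4] 92 [ 0.4692 -0.2305  0.0407]
green [297.4 283.9] 107 [ 0.3549 -0.0838  0.0408]
green [347.1 307.6] 130 [ 0.3094 -0.1788  0.0407]
knob top 121 [ 0.6012 -0.2594  0.0679]
knob scene 112 [ 0.6044 -0.259   0.0679]
```

View pics/chk.png

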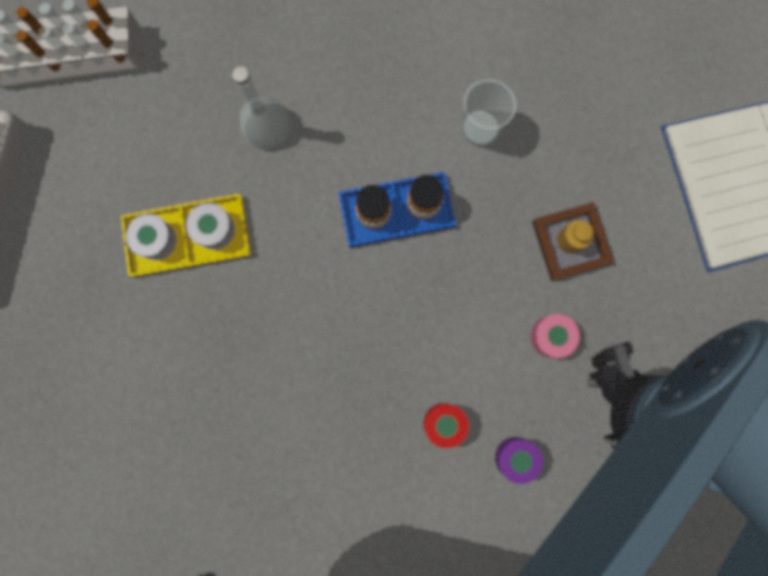

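The top view shows both tins at (147,236) and (208,225), both jars at (374,203) and (426,195), and the weight at (577,237). Each is upright in its bay, and the flask and beaker haven't moved. Handing in.

```bash
python3 -c "
from bench import ctrl;print(ctrl.hand_in())"
```

```text
the job is handed in; nothing more can be done
None
```

I handed the job in at about 32 s; the hand-in returned no verdict. In the last camera check both jars, both tins and the weight were upright within about 4 mm of their bay centres and released, with the flask and beaker undisturbed.

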